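Pack the filter dishes and snap the carrier covers shut

ROBOT

A 6-joint arm with a two-finger parallel gripper is mounted at the origin on a cart in front of the work surface, level with it; the furniture and walls round the work are solid. World frame = base frame: x ahead of the robot, y to its left, z up, the work surface at z = 0. Lengths are in m, angles in rad, forces in N, time in s.
With the tool pointing down it reaches from about 0.275 to 0.725 m from the base axis. Payload 5.6 kg.
Tool frame: the origin (TCP) lies between the finger pads; the fingertips stand 14 mm ahead of it and the grasp point (between the pads) lies 5 mm behind it; z points along the fingers, y is the line along which they close (so a half turn about z gives the same grasp; the last joint's range is limited). The gripper opens to 85 mm and grips with 20 to 120 N. Pads are 22 mm wide; open, the fingers measure 114 mm over their backs; the gripper's body (76 mm by 85 mm) begins 54 mm behind the grasp point. The pads swing forward as they close: fully open they stand 13 mm farther back than shut.
Start: joints at [1.463, 0.255, 0.108, 0, -1.424, -0.285], TCP at [0.211, 0.508, 0.245] pointing down, gripper open.
Joint ranges: [-2.95, 2.95], [-1.21, 1.97], [-1.09, 1.5], [-2.87, 1.71], [-2.94, -0.07], [-3.05, 3.05]. Speed limits (rad/s): [2.57, 2.57, 3.14, 3.14, 3.14, 3.14].

INTERFACE

Orientations are given as a unit quaternion [w, x, y, z].
In Python, from plant import telemetry, viewer, ticket gives the robot as it stands. The module is installed in compiled form; this text tells all that it offers.
- The arm moves only by the tool step_arm, never from a script. Its argument "commands" is a list of rows, each a list of 5 numbers: the shift along the tool's x, y, z in cm, then the turn about the tool's z in rad, then the finger opening in cm, from 0 to 8.54. A call has exactly 10 rows; each row is the pose to reach, as a shift and turn from the pose commanded when the call began, along the tool's axes at that moment; what a row does not reach only later rows make up. A row lasts 1/8 s, in which the tool goes at most 62.5 mm and 10.7 degrees, less where a joint would pass 70% of its speed; a pose out of reach is approached as far as the arm can. A call with a gripper value outside its range is refused whole. The fingers move at their own pace and stop on an object; the grip force is fixed at half the most. Time passes only in rows, so rows that repeat a pose let the fingers close, or fill a call up. It gives the time, the measured TCP pose, the force, the opening and the grip force at its end, in the units of the state.
- telemetry.read_state(): the state, without advancing time (a new reading comes with each control period).
- viewer.snapshot(name): name is "side" or "top"; returns a dict with "color" (400x640x3 uint8, red, green, blue), "z_map" (400x640 float32, m along the optical axis (not along the pixel's ray), 0 where there is no reading), "camera_matrix" (3x3 intrinsics, pixels), "rvec" (rotation vector, rad) and "tvec" (3), from world to camera coordinates, as OpenCV has them. Camera axes: x right, y down, z forward; pixel columns grow to the right and rows downward; lengths in m; the calibration is good to about 2 mm. A picture is of the moment at which its call begins.
- ticket.finish_job(): hands the job in; it is judged then, once.
The state is a dict: "time": time; "q": joint angles; "dq": joint speeds; "effort": joint torques, N m; "position": TCP position; "tcp_rot": TCP orientation; "force": force on the tool from outside, world axes, zero at the start; "torque": the same for the moment, N m; "width": opening from 0.0 (shut) to 1.0 (fully open); "grasp_force": force on a finger pad.
Only numpy, scipy, OpenCV 4.12 (cv2) and the standard library are available. Lean on these libraries where they do the work, as an engineer would, in place of code of your own. Each camera call takes 0.05 s, during which the arm holds its last target. There are 200 camera calls.

TASK

Pack the filter carrier for transport: take any small dishes left in its pockets out and lay them flat on the bench, and lay every 44 mm dish flat in the middle of a pocket of its own; the 34 mm and 54 mm look-alikes stay out, flat on the bench. Press all three hinged covers down, over an empty pocket too, until each clicks and its catch holds it fully shut; leave the mouse and the roll of tape where they are.

Things in the scene. Friction and masses are not known exactly. Their poses are not given: they have to be found in the camera images.
- dish_a_mid (a point): centre (half-way up, 8 mm above its underside) of a 44 mm filter dish: a closed flat round dish 44 mm in diameter and 16 mm high, orange lid with a pale disc let into its top, white base; a rigid disc, lies flat on the bench; z axis up when it lies right way up. One of up to three; may be absent.
- dish_b_mid (a point): centre (half-way up, 8 mm above its underside) of a 44 mm filter dish: a closed flat round dish 44 mm in diameter and 16 mm high, orange lid with a pale disc let into its top, white base; a rigid disc, lies flat on the bench; z axis up when it lies right way up. One of up to three; may be absent.
- dish_c_mid (a point): centre (half-way up, 8 mm above its underside) of a 44 mm filter dish: a closed flat round dish 44 mm in diameter and 16 mm high, orange lid with a pale disc let into its top, white base; a rigid disc, lies flat on the bench; z axis up when it lies right way up. One of up to three; may be absent.
- dish_small_mid (a point): centre (half-way up) of a look-alike dish only 34 mm in diameter, 16 mm high, on the bench; otherwise the same as the 44 mm dishes
- dish_large_mid (a point): centre (half-way up) of a look-alike dish 54 mm in diameter, 16 mm high, on the bench; otherwise the same as the 44 mm dishes; too big for a pocket. The strip of bench before the carrier, where it lies, is free but for the dishes; the front edge of the bench is about 0.43 m ahead of the robot
- left_0_mid (a point): centre (half-way up) of a 34 mm look-alike dish, 16 mm high, left over at the start in pocket 0 of the carrier; may be absent
- left_1_mid (a point): centre (half-way up) of a 34 mm look-alike dish, 16 mm high, left over at the start in pocket 1 of the carrier; may be absent
- left_2_mid (a point): centre (half-way up) of a 34 mm look-alike dish, 16 mm high, left over at the start in pocket 2 of the carrier; may be absent
- carrier: the carrier, fixed to the bench: grey plate 98 x 256 mm, 10 mm thick, with three pockets 82 mm apart in a row along its y axis. Origin on the bench under the middle pocket's centre; x points to the hinge side (away from the robot), y to the robot's left, z up. In front of each pocket, 41 to 51 mm before its centre, stands a latch post 16 mm wide whose top is 24 mm above the bench.
- pocket_0 (a point): centre of the floor of the left pocket (10 mm above the bench, carrier's axes): a square nest 50 x 50 mm inside, with black walls 3 mm thick and only 5 mm high; the dish lies flat in it and stands 11 mm above the walls
- cover_0 (a joint): angle of the left pocket's cover: 0 = fully shut, 1.85 = wide open (leaning back, open side to the robot), about 1.57 = upright. The hinge is stiff: the cover stays where it is left. Pushed down it meets a spring ball catch at about 0.13; about 9 N (no more than 20 N) on the front of its top carries it past with a click, and the catch then holds it at 0 (under 0.02).
- hinge_0 (a point): middle of the left cover's hinge line, 34 mm behind the pocket's centre and 4 mm above the pocket's floor; fixed in the cover and turning with it: x axis points from the cover's front to the hinge, y along the hinge, z out of the cover's top when shut
- press_0 (a point): point on the outside of the left cover's top where one presses: 55 mm from the hinge line towards the front and 18 mm above it (cover shut). The cover is a shallow cap 66 mm wide (y), clear top with blue rim and sides, reaching 68 mm from the hinge, 18 mm high, with a yellow thumb lip 30 mm wide and 4 mm thick at 66 to 78 mm from the hinge, flush with the top
- pocket_1 (a point): centre of the floor of the middle pocket (10 mm above the bench, carrier's axes): a square nest 50 x 50 mm inside, with black walls 3 mm thick and only 5 mm high; the dish lies flat in it and stands 11 mm above the walls
- cover_1 (a joint): angle of the middle pocket's cover: 0 = fully shut, 1.85 = wide open (leaning back, open side to the robot), about 1.57 = upright. The hinge is stiff: the cover stays where it is left. Pushed down it meets a spring ball catch at about 0.13; about 9 N (no more than 20 N) on the front of its top carries it past with a click, and the catch then holds it at 0 (under 0.02).
- hinge_1 (a point): middle of the middle cover's hinge line, 34 mm behind the pocket's centre and 4 mm above the pocket's floor; fixed in the cover and turning with it: x axis points from the cover's front to the hinge, y along the hinge, z out of the cover's top when shut
- press_1 (a point): point on the outside of the middle cover's top where one presses: 55 mm from the hinge line towards the front and 18 mm above it (cover shut). The cover is a shallow cap 66 mm wide (y), clear top with blue rim and sides, reaching 68 mm from the hinge, 18 mm high, with a yellow thumb lip 30 mm wide and 4 mm thick at 66 to 78 mm from the hinge, flush with the top
- pocket_2 (a point): centre of the floor of the right pocket (10 mm above the bench, carrier's axes): a square nest 50 x 50 mm inside, with black walls 3 mm thick and only 5 mm high; the dish lies flat in it and stands 11 mm above the walls
- cover_2 (a joint): angle of the right pocket's cover: 0 = fully shut, 1.85 = wide open (leaning back, open side to the robot), about 1.57 = upright. The hinge is stiff: the cover stays where it is left. Pushed down it meets a spring ball catch at about 0.13; about 9 N (no more than 20 N) on the front of its top carries it past with a click, and the catch then holds it at 0 (under 0.02).
- hinge_2 (a point): middle of the right cover's hinge line, 34 mm behind the pocket's centre and 4 mm above the pocket's floor; fixed in the cover and turning with it: x axis points from the cover's front to the hinge, y along the hinge, z out of the cover's top when shut
- press_2 (a point): point on the outside of the right cover's top where one presses: 55 mm from the hinge line towards the front and 18 mm above it (cover shut). The cover is a shallow cap 66 mm wide (y), clear top with blue rim and sides, reaching 68 mm from the hinge, 18 mm high, with a yellow thumb lip 30 mm wide and 4 mm thick at 66 to 78 mm from the hinge, flush with the top
- mouse: black computer mouse, 108 x 60 x 39 mm, bystander; origin under its centre. A tall centrifuge stands just left of it (from y = 0.10 on): keep the arm clear of it
- label_tape: roll of yellow tape, 80 mm across, 19 mm high, bystander; origin under its centre. A tall instrument with an overhang stands to the right of it (beyond y = -0.40): keep the arm clear of it

How it is judged:
At the end, for the whole second after the job is handed in: every 44 mm dish lies flat in a pocket (within 7 mm of its centre); all 34 and 54 mm dishes lie flat on the bench, off the carrier; all three covers held shut (under 0.04 rad); all at rest; mouse and tape within 30 mm of their places (((horizontal distance between dish_a_mid and pocket_0 below 0.007 m and z of dish_a_mid in the frame of pocket_0 below 0.012 m) or (horizontal distance between dish_a_mid and pocket_1 below 0.007 m and z of dish_a_mid in the frame of pocket_1 below 0.012 m) or (horizontal distance between dish_a_mid and pocket_2 below 0.007 m and z of dish_a_mid in the frame of pocket_2 below 0.012 m)) and angle between each of dish_a_mid, dish_b_mid, dish_c_mid's own z axis and vertical below 0.12 rad and linear speed of each of dish_a, dish_b, dish_c, dish_small, dish_large, left_0, left_1, left_2 below 0.02 m/s and ((horizontal distance between dish_b_mid and pocket_0 below 0.007 m and z of dish_b_mid in the frame of pocket_0 below 0.012 m) or (horizontal distance between dish_b_mid and pocket_1 below 0.007 m and z of dish_b_mid in the frame of pocket_1 below 0.012 m) or (horizontal distance between dish_b_mid and pocket_2 below 0.007 m and z of dish_b_mid in the frame of pocket_2 below 0.012 m)) and ((horizontal distance between dish_c_mid and pocket_0 below 0.007 m and z of dish_c_mid in the frame of pocket_0 below 0.012 m) or (horizontal distance between dish_c_mid and pocket_1 below 0.007 m and z of dish_c_mid in the frame of pocket_1 below 0.012 m) or (horizontal distance between dish_c_mid and pocket_2 below 0.007 m and z of dish_c_mid in the frame of pocket_2 below 0.012 m)) and height (world z) of dish_small_mid between 0.003 and 0.0125 m and angle between each of dish_small_mid, dish_large_mid, left_0_mid, left_1_mid, left_2_mid's own z axis and vertical below 0.15 rad and height (world z) of dish_large_mid between 0.003 and 0.0125 m and height (world z) of left_0_mid between 0.003 and 0.0125 m and height (world z) of left_1_mid between 0.003 and 0.0125 m and height (world z) of left_2_mid between 0.003 and 0.0125 m and value of joint each of cover_0, cover_1, cover_2 below 0.04 rad and distance of each of mouse, label_tape from where it was at the start of the episode below 0.03 m); the robot touches nothing.
It fails at once if the mouse or the roll of tape is pushed more than 40 mm from its place (distance of any of mouse, label_tape from where it was at the start of the episode above 0.04 m).
Of dish_a, dish_b, dish_c only 2 to 3 are there at a start; the rules pass over those that are not, and their reading is None.
Of left_0, left_1, left_2 only 1 to 2 are there at a start; the rules pass over those that are not, and their reading is None.
At some moment in a run one of dish_small, dish_large, left_0, left_1, left_2 may be knocked a few centimetres aside while the robot is not near it.
Once in a run the grip may slacken for a moment while it holds something.
It also fails if it takes over 192 s, if anything falls off the work surface, if the arm or the gripper's body presses on something with over 40 N, if the wrist force passes 120 N, or if a joint passes its speed limit or range.

## Working session

There is one attempt and no reset: what is moved stays moved. The work goes in short steps, Python scripts to look and compute and a tool call to move; the robot and the scene stay as the last step left them, time stands still between calls to the robot, and variables do not carry over. Pictures are saved under pics/ and viewed, at most 14 in all, crops included, and the job is handed in when it is done.

Besides the shell and the picture viewer there is one more tool, called after "Request:" as name(argument=value, ...) on one line, values as JSON. step_arm: Moves the arm, as the interface text tells. Its arguments: {"type":"object","properties":{"commands":{"type":"array","items":{"type":"array","items":{"type":"number"}}}},"required":["commands"]}

```bash
mkdir -p pics; cat > h.py <<'E'
import numpy as np, cv2
from plant import telemetry, viewer, ticket
def snap(n):
    s=viewer.snapshot(n); s['R']=cv2.Rodrigues(np.array(s['rvec'],float))[0]; s['t']=np.array(s['tvec'],float).ravel(); s['K']=np.array(s['camera_matrix']); return s
def save(s,f,crop=None,k=1):
    im=s['color'][:,:,::-1]
    if crop: im=im[crop[1]:crop[3],crop[0]:crop[2]]
    cv2.imwrite('pics/'+f,cv2.resize(im,None,fx=k,fy=k,interpolation=cv2.INTER_CUBIC))
def ray(s,u,v,z):
    d=s['R'].T@np.linalg.solve(s['K'],[u,v,1.]); c=-s['R'].T@s['t']
    return c+d*(z-c[2])/d[2]
def proj(s,p):
    q=s['K']@(s['R']@np.array(p,float)+s['t']); return q[:2]/q[2]
def cloud(s):
    z=s['z_map']; v,u=np.mgrid[:z.shape[0],:z.shape[1]]
    P=np.stack([(u-s['K'][0,2])/s['K'][0,0]*z,(v-s['K'][1,2])/s['K'][1,1]*z,z],-1)
    W=(P-s['t'])@s['R']; W[z==0]=np.nan; return W
def orange(s,lo=(3,110,90),hi=(22,255,255)):
    return cv2.inRange(cv2.cvtColor(s['color'],cv2.COLOR_RGB2HSV),lo,hi)
E
python3 - <<'E'
from h import *
np.set_printoptions(precision=4,suppress=True)
for n in('top','side'):
    s=snap(n); save(s,n+'0.png'); print(n,s['K'].ravel(),-s['R'].T@s['t']); print(s['R'])
print(telemetry.read_state())
E
```

```text
top [365.1071   0.     314.2083   0.     365.1071 201.359    0.       0.
   1.    ] [ 0.5552 -0.1634  0.9062]
[[ 0.0312 -0.9995  0.0086]
 [-0.9965 -0.0318 -0.0767]
 [ 0.0769 -0.0062 -0.997 ]]
side [431.6851   0.     320.3046   0.     431.6851 198.402    0.       0.
   1.    ] [0.4137 0.4073 0.6499]
[[-0.9606 -0.2776 -0.0097]
 [-0.1849  0.6654 -0.7233]
 [ 0.2073 -0.693  -0.6905]]
{'time': 0.1, 'q': array([ 1.4626,  0.2557,  0.1071, -0.0004, -1.4239, -0.2846]), 'dq': array([ 0.0004, -0.0011,  0.0029,  0.0014, -0.0016, -0.0032]), 'effort': array([ -0.0041, -38.761 ,  23.8474,   5.3781,  -0.0038,   0.    ]), 'position': array([0.2103, 0.5078, 0.2445]), 'tcp_rot': array([ 0.0008,  0.9808, -0.1952, -0.0001]), 'force': array([-0.3804,  0.0887, -0.6981]), 'torque': array([ 0.0352,  0.0404, -0.0531]), 'grasp_force': 0.0, 'width': 1.0023128011152913}
```

View pics/top0.png

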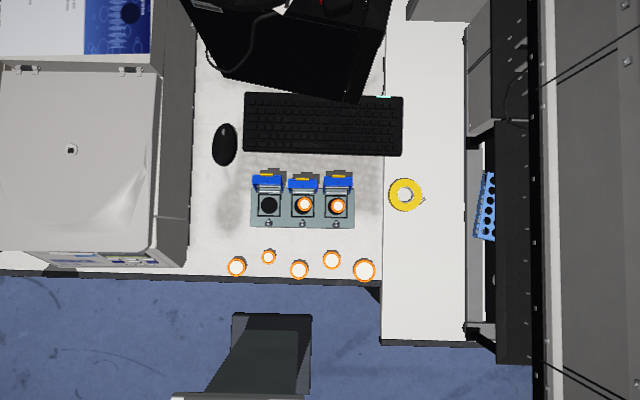

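View pics/side0.png

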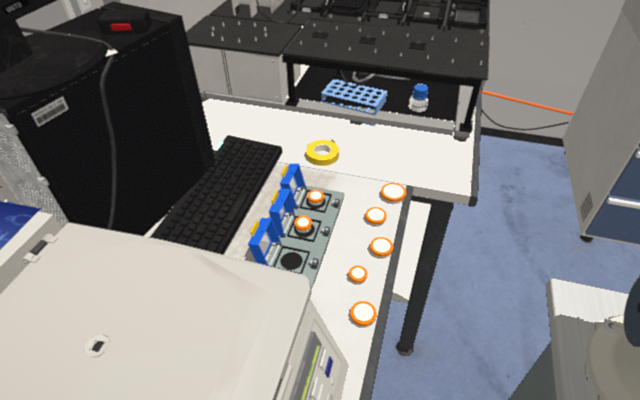

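The top view shows the carrier with pockets at about (269,205), (303,204) and (337,205). Small dishes sit in the middle and right pockets, and all covers are open. Five dishes lie in the front strip, at (236,266), (268,256), (299,270), (332,259) and (364,270). The side view agrees, with the mouse and tape well away.

```bash
cat >> h.py <<'E'
def dishes(s,roi=None,zf=lambda u,v:0.016,amin=25):
    m=orange(s); 
    if roi: k=np.zeros_like(m); k[roi[1]:roi[3],roi[0]:roi[2]]=255; m&=k
    out=[]
    for c in cv2.findContours(m,cv2.RETR_EXTERNAL,cv2.CHAIN_APPROX_NONE)[0]:
        if cv2.contourArea(c)<amin: continue
        (u,v),r=cv2.minEnclosingCircle(c); z=zf(u,v)
        W=np.array([ray(s,*p[0],z)[:2] for p in c]); 
        (x,y),(a,b),_=cv2.fitEllipse(W.astype(np.float32)*1000)
        out.append((round(u),round(v),round(x/1000,4),round(y/1000,4),round(a,1),round(b,1),len(c)))
    return out
E
python3 - <<'E'
from h import *
s=snap('top')
for d in dishes(s,(200,160,400,300),lambda u,v:.026 if v<230 else .016): print(d)
t=snap('side')
for d in dishes(t,(200,160,420,340),lambda u,v:.026 if u<335 else .016): print(d)
# carrier corners: grey plate & latch posts, covers
W=cloud(s); 
hsv=cv2.cvtColor(s['color'],cv2.COLOR_RGB2HSV)
for v in (190,197,203,208,215,221,225,230): print(v,[tuple(np.round(W[v,u],3)) for u in (248,269,286,303,320,337)])
g=cv2.inRange(hsv,(75,15,60),(110,90,190)); k=np.zeros_like(g);k[165:240,240:365]=255;g&=k
c=max(cv2.findContours(g,cv2.RETR_EXTERNAL,cv2.CHAIN_APPROX_NONE)[0],key=cv2.contourArea)
print(cv2.boundingRect(c)); x,y,w,h=cv2.boundingRect(c)
for p in((x,y+h),(x+w,y+h),(x,y),(x+w,y)): print(ray(s,*p,.01))
for n,lo,hi in(('blue',(105,120,60),(125,255,255)),('yel',(22,130,120),(32,255,255))):
  b=cv2.inRange(hsv,lo,hi)&k
  for c in cv2.findContours(b,cv2.RETR_EXTERNAL,cv2.CHAIN_APPROX_NONE)[0]:
    if cv2.contourArea(c)>8:
      mm=np.zeros_like(b); cv2.drawContours(mm,[c],-1,255,-1); P=W[mm>0]; print(n,cv2.boundingRect(c),np.nanmin(P,0).round(3),np.nanmax(P,0).round(3))
save(s,'crop1.png',(220,155,400,290),4)
E
```

```text
(298, 270, 0.4571, -0.1359, 41.3, 43.6, 51)
(364, 271, 0.4601, -0.2935, 51.4, 53.5, 62)
(236, 267, 0.4597, 0.0141, 41.6, 43.5, 51)
(331, 260, 0.4835, -0.2146, 41.5, 43.1, 51)
(268, 257, 0.4866, -0.0614, 31.0, 32.5, 39)
(337, 206, 0.6148, -0.2252, 32.6, 33.5, 40)
(304, 204, 0.6169, -0.1446, 32.5, 34.0, 39)
(363, 313, 0.4593, 0.0167, 42.6, 45.5, 70)
(357, 274, 0.4854, -0.0586, 32.0, 36.1, 49)
(381, 246, 0.4557, -0.1337, 43.4, 46.9, 59)
(303, 222, 0.6154, -0.143, 35.3, 39.1, 48)
(375, 216, 0.4821, -0.2116, 41.6, 47.8, 53)
(316, 196, 0.6131, -0.2236, 34.4, 39.0, 45)
(393, 192, 0.4583, -0.2909, 53.4, 58.3, 62)
190 [(np.float64(0.648), np.float64(-0.003), np.float64(0.001)), (np.float64(0.648), np.float64(-0.057), np.float64(0.017)), (np.float64(0.65), np.float64(-0.099), np.float64(0.012)), (np.float64(0.652), np.float64(-0.14), np.float64(0.01)), (np.float64(0.653), np.float64(-0.182), np.float64(0.012)), (np.float64(0.654), np.float64(-0.224), np.float64(0.009))]
197 [(np.float64(0.631), np.float64(-0.004), np.float64(0.002)), (np.float64(0.631), np.float64(-0.058), np.float64(0.012)), 
[... 2296 characters left out ...]
float64(0.554), np.float64(-0.186), np.float64(-0.0)), (np.float64(0.556), np.float64(-0.227), np.float64(0.003))]
(250, 185, 104, 43)
[ 0.5540267  -0.01412055  0.01      ]
[ 0.56197659 -0.26846276  0.01      ]
[ 0.6597139  -0.00939564  0.01      ]
[ 0.66799701 -0.26603998  0.01      ]
blue (288, 178, 29, 15) [ 0.644 -0.172 -0.001] [ 0.682 -0.103  0.087]
blue (323, 176, 30, 18) [ 0.646 -0.259 -0.001] [ 0.692 -0.189  0.085]
blue (252, 175, 31, 17) [ 0.644 -0.091  0.   ] [ 0.681 -0.012  0.086]
yel (296, 178, 13, 2) [ 0.667 -0.153  0.09 ] [ 0.67  -0.126  0.095]
yel (332, 175, 13, 3) [ 0.677 -0.234  0.08 ] [ 0.68  -0.207  0.092]
yel (260, 173, 13, 3) [ 0.675 -0.072  0.082] [ 0.679 -0.044  0.09 ]
```

View pics/crop1.png

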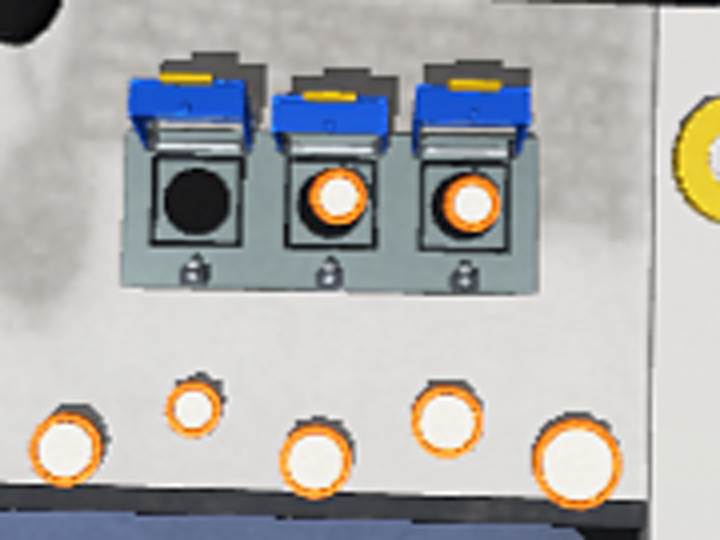

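The crop shows pocket squares centred at crop pixels (196,201), (331,203) and (464,208), with left-overs in pockets 1 and 2. Measured diameters give three 44 mm dishes at (.459,.015), (.457,-.136) and (.483,-.214). The small dish is at (.486,-.061) and the large one at (.460,-.293). I'll move in now with the tool squared to the world axes.

Request:
step_arm(commands=[[3.24, 4.16, 0.6, -0.039, 6], [6.48, 8.32, 1.2, -0.079, 6], [9.72, 12.48, 1.8, -0.118, 6], [12.96, 16.64, 2.4, -0.157, 6], [16.2, 20.8, 3, -0.196, 6], [19.44, 24.96, 3.6, -0.236, 6], [22.68, 29.12, 4.2, -0.275, 6], [25.92, 33.28, 4.8, -0.314, 6], [29.16, 37.44, 5.4, -0.354, 6], [32.4, 41.6, 6, -0.393, 6]])

```text
time: 1.45
position: [0.3507, -0.0019, 0.1854]
tcp_rot: [-0.0, 1.0, 0.001, 0.001]
force: [0.8, 0.6, -0.4]
width: 0.7
grasp_force: 0.0
```

```bash
cat >> h.py <<'E'
def st():
    r=telemetry.read_state(); w,x,y,z=r['tcp_rot']
    print('t',round(r['time'],2),'p',np.round(r['position'],4),'psi',round(float(np.arctan2(2*(x*y+w*z),1-2*(y*y+z*z))),3),'F',np.round(r['force'],1),'w',round(float(r['width'])*8.54,2),'gf',round(float(r['grasp_force']),1),'q6',np.round(r['q'],2)); return r
E
python3 - <<'E'
from h import *
st()
s=snap('top'); 
for c in((196,201),(331,203.5),(463.5,208)):
    u,v=(c[0]+.5)/4-.5+220,(c[1]+.5)/4-.5+155
    print(u,v,ray(s,u,v,.015).round(4))
for d in dishes(s,(200,160,400,300),lambda u,v:.026 if v<230 else .016): print(d)
t=snap('side'); print('tips',*[proj(t,p) for p in((.35,.03,.166),(.35,-.03,.166))])
save(t,'side1.png',(340,140,640,400),2)
E
```

```text
t 1.45 p [ 0.3507 -0.0019  0.1854] psi 0.002 F [ 0.8  0.6 -0.4] w 5.98 gf 0.0 q6 [ 0.45 -0.12 -0.46 -0.   -1.24  1.12]
268.625 204.875 [ 0.6118 -0.0579  0.015 ]
302.375 205.5 [ 0.6129 -0.1403  0.015 ]
335.5 206.625 [ 0.6127 -0.2214  0.015 ]
(298, 270, 0.4571, -0.1359, 41.3, 43.6, 51)
(364, 271, 0.4601, -0.2935, 51.4, 53.5, 62)
(236, 267, 0.4598, 0.0141, 42.0, 43.1, 51)
(331, 260, 0.4835, -0.2147, 41.4, 42.8, 50)
(268, 257, 0.486, -0.0614, 31.6, 32.7, 39)
(337, 206, 0.6148, -0.2252, 32.6, 33.5, 40)
(304, 204, 0.617, -0.1445, 32.6, 33.7, 39)
tips [446.78263042 280.49186343] [449.87810927 247.40272532]
```

Request:
step_arm(commands=[[5.4, -0.8, 4, 0, 6], [10.9, -1.6, 8, 0, 6], [10.9, -1.6, 12, 0, 6], [10.9, -1.6, 14.5, 0, 6], [10.9, -1.6, 16.5, 0, 6], [10.9, -1.6, 16.5, 0, 6], [10.9, -1.6, 16.5, 0, 3], [10.9, -1.6, 16.5, 0, 3], [10.9, -1.6, 16.5, 0, 3], [10.9, -1.6, 16.5, 0, 3]])

```text
time: 2.8
position: [0.4604, 0.0162, 0.0217]
tcp_rot: [-0.0, 1.0, 0.0, 0.001]
force: [-2.1, 1.2, 5.8]
width: 0.479
grasp_force: 60.6
```

Request:
step_arm(commands=[[0, 0, -4, 0, 3], [0, 0, -8, 0, 3], [4, 1.8, -8, 0, 3], [8, 3.6, -8, 0, 3], [12, 5.5, -8, 0, 3], [15.2, 7.3, -8, 0, 3], [15.2, 7.3, -5, 0, 3], [15.2, 7.3, -3, 0, 3], [15.2, 7.3, -3, 0, 3], [15.2, 7.3, -3, 0, 3]])

```text
time: 4.05
position: [0.6123, -0.0571, 0.0516]
tcp_rot: [0.0, 1.0, 0.0, 0.001]
force: [-0.1, 0.1, -0.2]
width: 0.477
grasp_force: 60.6
```

```bash
python3 - <<'E'
from h import *
st()
t=snap('side'); save(t,'side2.png',(200,140,420,340),3.6)
s=snap('top')
for d in dishes(s,(200,160,400,300),lambda u,v:.026 if v<230 else .016): print(d)
E
```

```text
t 4.05 p [ 0.6123 -0.0571  0.0516] psi 0.001 F [-0.1  0.1 -0.2] w 4.07 gf 60.6 q6 [ 0.16  0.5  -0.04  0.   -1.03  1.41]
(298, 270, 0.457, -0.1361, 40.9, 43.7, 51)
(364, 271, 0.4601, -0.2935, 51.4, 53.5, 62)
(331, 260, 0.4836, -0.2147, 41.4, 42.8, 51)
(268, 257, 0.4862, -0.0615, 31.5, 33.2, 39)
(337, 206, 0.6148, -0.2252, 32.6, 33.5, 40)
(304, 204, 0.617, -0.1445, 32.7, 34.0, 39)
```

View pics/side2.png

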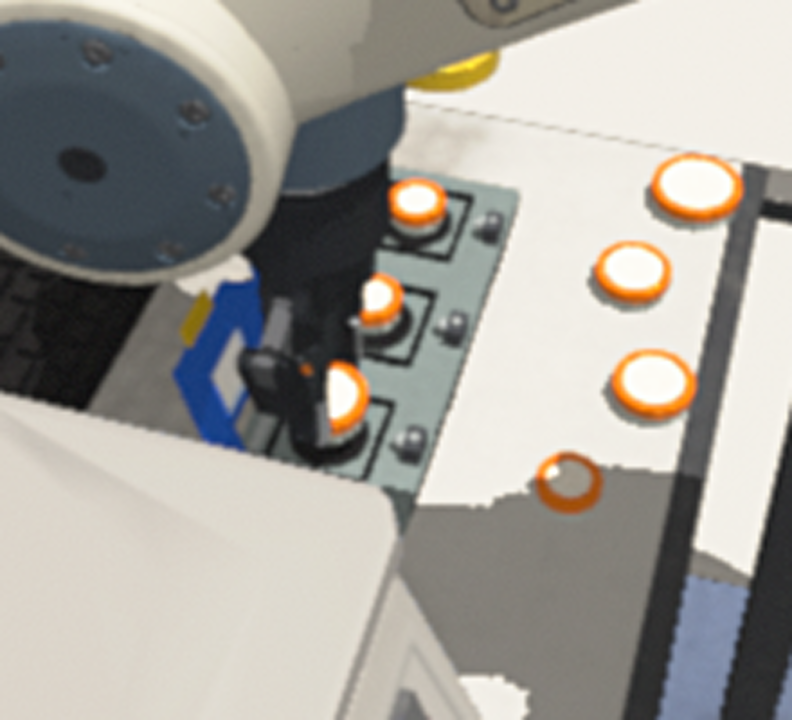

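The dish is held level above pocket 0, at about (330,400) in the crop. Next I lower and release it, then move over pocket 1.

Request:
step_arm(commands=[[0, 0, 1, 0, 3], [0, 0, 1.9, 0, 3], [0, 0, 1.9, 0, 3], [0, 0, 1.9, 0, 5.6], [0, 0, 1.9, 0, 5.6], [0, 0, 1.9, 0, 5.6], [0, 0, -1, 0, 5.6], [0, 0, -4, 0, 5.6], [0.2, 4.5, -4, 0, 5.6], [0.4, 8.6, -4, 0, 5.6]])

```text
time: 5.4
position: [0.6159, -0.1439, 0.0907]
tcp_rot: [-0.0, 1.0, 0.001, 0.0]
force: [0.8, -0.3, 0.5]
width: 0.654
grasp_force: 0.0
```

```bash
python3 - <<'E'
from h import *
st()
t=snap('side'); save(t,'side3.png',(240,190,380,310),5)
s=snap('top')
for d in dishes(s,(200,160,400,300),lambda u,v:.026 if v<230 else .016): print(d)
for d in dishes(t,(200,160,420,340),lambda u,v:.026 if u<335 else .016): print('side',d)
E
```

```text
t 5.4 p [ 0.6159 -0.1439  0.0907] psi 0.001 F [ 0.8 -0.3  0.5] w 5.59 gf 0.0 q6 [ 0.02  0.5   0.07 -0.   -1.14  1.55]
(298, 270, 0.457, -0.1361, 41.4, 43.5, 50)
(364, 271, 0.4601, -0.2936, 51.7, 53.4, 62)
(331, 260, 0.4835, -0.2146, 41.5, 43.1, 51)
(268, 257, 0.4858, -0.0614, 31.8, 32.8, 39)
(337, 206, 0.6145, -0.2258, 29.5, 31.3, 49)
side (358, 273, 0.4851, -0.0594, 31.9, 37.3, 49)
side (291, 257, 0.6101, -0.0551, 43.2, 47.5, 65)
side (381, 246, 0.4558, -0.1337, 43.3, 46.8, 60)
side (302, 222, 0.6156, -0.1429, 34.9, 39.4, 48)
side (375, 216, 0.4821, -0.2116, 41.6, 47.6, 53)
side (316, 196, 0.6131, -0.2238, 32.1, 37.0, 71)
side (393, 192, 0.4583, -0.291, 53.3, 58.6, 62)
```

View pics/side3.png

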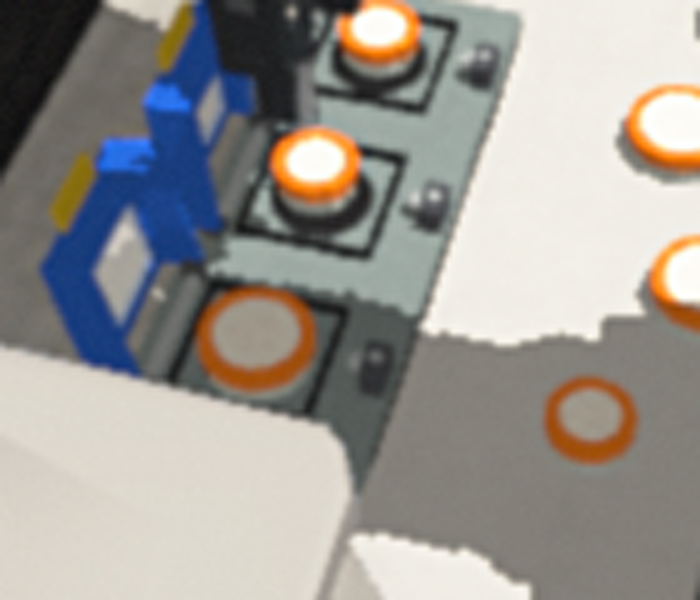

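Dish A sits flat and centred in pocket 0, at about (255,340) in the crop. Next I grasp the left-over in pocket 1.

Request:
step_arm(commands=[[0.1, 0.1, 3, 0, 5.2], [0.1, 0.1, 5.8, 0, 5.2], [0.1, 0.1, 5.8, 0, 5.2], [0.1, 0.1, 5.8, 0, 2], [0.1, 0.1, 5.8, 0, 2], [0.1, 0.1, 5.8, 0, 2], [0.1, 0.1, 5.8, 0, 2], [0.1, 0.1, 5.8, 0, 2], [0.1, 0.1, 2, 0, 2], [0.1, 0.1, -1, 0, 2]])

```text
time: 6.75
position: [0.6167, -0.1442, 0.1016]
tcp_rot: [0.0, 1.0, 0.0, 0.0]
force: [0.8, 0.3, -1.1]
width: 0.357
grasp_force: 59.3
```

Request:
step_arm(commands=[[-4, -4, 2, 0, 2], [-8, -8, 4, 0, 2], [-12, -12, 5, 0, 2], [-15.8, -16, 6, 0, 2], [-15.8, -16, 7.8, 0, 2], [-15.8, -16, 7.8, 0, 2], [-15.8, -16, 7.8, 0, 2], [-15.8, -16, 7.8, 0, 5.2], [-15.8, -16, 7.8, 0, 5.2], [-15.8, -16, 7.8, 0, 5.2]])

```text
time: 8.0
position: [0.4588, 0.0156, 0.0224]
tcp_rot: [-0.0, 1.0, -0.0, 0.0]
force: [0.0, -0.7, -0.1]
width: 0.611
grasp_force: 0.0
```

Request:
step_arm(commands=[[0, 0, -3, 0, 5.8], [0, 0, -6, 0, 5.8], [0, 5, -6, 0, 5.8], [0, 10, -6, 0, 5.8], [-0.2, 15.1, -6, 0, 5.8], [-0.2, 15.1, -5, 0, 5.8], [-0.2, 15.1, -4, 0, 5.8], [-0.2, 15.1, -4, 0, 5.8], [-0.2, 15.1, -4, 0, 5.8], [-0.2, 15.1, -4, 0, 5.8]])

```text
time: 9.25
position: [0.457, -0.1346, 0.0626]
tcp_rot: [0.0, 1.0, 0.001, 0.0]
force: [0.1, 0.2, 0.8]
width: 0.675
grasp_force: 0.0
```

```bash
python3 - <<'E'
from h import *
st()
t=snap('side')
s=snap('top')
for d in dishes(s,(200,160,400,300),lambda u,v:.026 if v<230 else .016): print(d)
for d in dishes(t,(200,160,420,340),lambda u,v:.026 if u<335 else .016): print('side',d)
E
```

```text
t 9.25 p [ 0.457  -0.1346  0.0626] psi 0.001 F [0.1 0.2 0.8] w 5.77 gf 0.0 q6 [ 0.04  0.25 -0.39  0.   -0.92  1.53]
(236, 267, 0.4589, 0.0156, 28.3, 30.3, 45)
(382, 271, 0.4608, -0.3381, 51.8, 53.2, 64)
(331, 260, 0.4835, -0.2147, 41.2, 43.0, 50)
(268, 257, 0.486, -0.0614, 31.6, 32.7, 39)
(338, 206, 0.615, -0.2259, 31.9, 32.5, 39)
(267, 205, 0.6113, -0.0565, 41.7, 42.2, 50)
side (364, 313, 0.4572, 0.0176, 32.9, 35.8, 56)
side (358, 273, 0.4851, -0.0594, 31.9, 37.3, 49)
side (290, 257, 0.6104, -0.055, 44.0, 47.2, 66)
side (382, 246, 0.4557, -0.1339, 40.6, 43.8, 83)
side (373, 215, 0.4896, -0.2115, 23.8, 42.6, 47)
side (315, 196, 0.6133, -0.2237, 34.1, 38.8, 44)
```

The large dish was knocked to (.461,-.338) and still lies flat on the bench. Next I grasp dish B.

Request:
step_arm(commands=[[0, 0.1, 2, 0, 5.8], [0, 0.1, 4, 0, 5.8], [0, 0.1, 4, 0, 5.8], [0, 0.1, 4, 0, 3], [0, 0.1, 4, 0, 3], [0, 0.1, 4, 0, 3], [0, 0.1, 4, 0, 3], [0, 0.1, 2, 0, 3], [0, 0.1, -1, 0, 3], [0, 0.1, -4, 0, 3]])

```text
time: 10.6
position: [0.4567, -0.1362, 0.1035]
tcp_rot: [-0.0, 1.0, 0.0, 0.0]
force: [1.2, 0.3, -0.3]
width: 0.476
grasp_force: 60.5
```

Request:
step_arm(commands=[[4, 0.3, 0, 0, 3], [8, 0.3, 1, 0, 3], [12, 0.3, 3, 0, 3], [15.6, 0.3, 4, 0, 3], [15.6, 0.3, 5.5, 0, 3], [15.6, 0.3, 6.5, 0, 3], [15.6, 0.3, 7, 0, 3], [15.6, 0.3, 7, 0, 3], [15.6, 0.3, 7, 0, 3], [15.6, 0.3, 7, 0, 3]])

```text
time: 11.85
position: [0.612, -0.1392, 0.0334]
tcp_rot: [0.0, 1.0, 0.0, -0.0]
force: [-3.2, 0.9, 6.6]
width: 0.471
grasp_force: 61.1
```

Request:
step_arm(commands=[[0, 0, 0, 0, 5.6], [0, 0, 0, 0, 5.6], [0, 0, 0, 0, 5.6], [0, 0, -3, 0, 5.6], [0, 0, -6, 0, 5.6], [0.2, 4.5, -6, 0, 5.4], [0.3, 8.6, -6, 0, 5.4], [0.3, 8.6, -5, 0, 5.4], [0.3, 8.6, -4, 0, 5.4], [0.3, 8.6, -4, 0, 5.4]])

```text
time: 13.1
position: [0.6149, -0.224, 0.0708]
tcp_rot: [-0.0, 1.0, 0.001, -0.001]
force: [-0.5, 0.8, 0.4]
width: 0.629
grasp_force: 0.0
```

```bash
python3 - <<'E'
from h import *
st()
t=snap('side')
for d in dishes(t,(200,160,420,340),lambda u,v:.026 if u<335 else .016): print('side',d)
save(t,'side4.png',(240,170,380,290),5)
E
```

```text
t 13.1 p [ 0.6149 -0.224   0.0708] psi 0.001 F [-0.5  0.8  0.4] w 5.37 gf 0.0 q6 [-0.11  0.56  0.11 -0.   -1.13  1.68]
side (364, 314, 0.4569, 0.0176, 32.1, 36.1, 56)
side (358, 274, 0.4852, -0.0593, 32.1, 37.3, 49)
side (290, 257, 0.6103, -0.055, 43.7, 47.3, 65)
side (304, 225, 0.611, -0.1368, 43.4, 48.4, 60)
side (375, 216, 0.4821, -0.2116, 41.6, 47.8, 53)
side (315, 196, 0.6131, -0.2235, 33.0, 36.4, 63)
side (396, 179, 0.4593, -0.3352, 51.6, 58.1, 58)
```

View pics/side4.png

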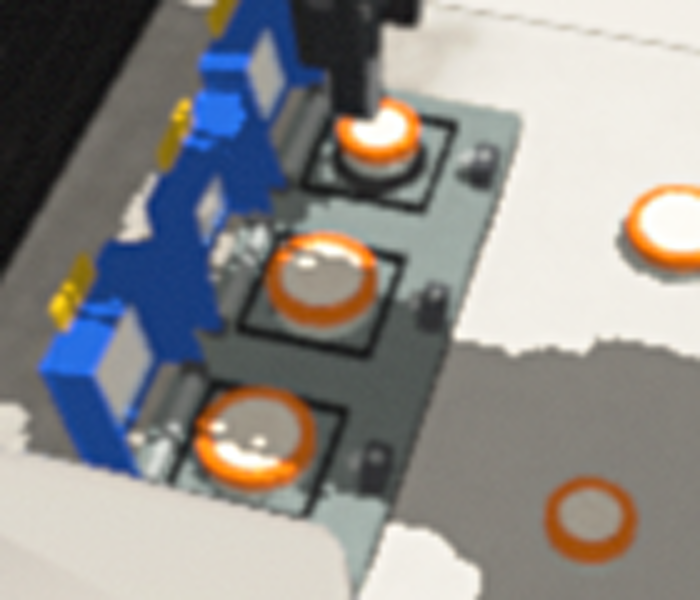

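Dishes sit flat in pockets 0 and 1, at (255,437) and (322,278) in the crop. The left-over in pocket 2 is just below the gripper, so I grasp it next.

Request:
step_arm(commands=[[0, 0.1, 2, 0, 5.2], [0, 0.1, 3.8, 0, 5.2], [0, 0.1, 3.8, 0, 5.2], [0, 0.1, 3.8, 0, 2], [0, 0.1, 3.8, 0, 2], [0, 0.1, 3.8, 0, 2], [0, 0.1, 3.8, 0, 2], [0, 0.1, 3.8, 0, 2], [0, 0.1, 1, 0, 2], [0, 0.1, -2, 0, 2]])

```text
time: 14.4
position: [0.6153, -0.2261, 0.0927]
tcp_rot: [-0.0, 1.0, 0.0, -0.001]
force: [0.7, -0.2, 0.0]
width: 0.345
grasp_force: 59.3
```

Request:
step_arm(commands=[[-4, -2.3, 1, 0, 2], [-8, -4.6, 2, 0, 2], [-12, -6.9, 3, 0, 2], [-15.6, -9, 4, 0, 2], [-15.6, -9, 6, 0, 2], [-15.6, -9, 6.9, 0, 2], [-15.6, -9, 6.9, 0, 2], [-15.6, -9, 6.9, 0, 2], [-15.6, -9, 6.9, 0, 2], [-15.6, -9, 6.9, 0, 2]])

```text
time: 15.65
position: [0.4586, -0.1359, 0.0257]
tcp_rot: [-0.0, 1.0, 0.0, -0.001]
force: [-13.0, 9.3, 28.8]
width: 0.351
grasp_force: 63.2
```

The force is higher than expected, so the dish may have slipped in the grip. I'll look before releasing.

```bash
python3 - <<'E'
from h import *
t=snap('side'); save(t,'side5.png',(330,170,430,270),6)
E
```

```text
(no output)
```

View pics/side5.png

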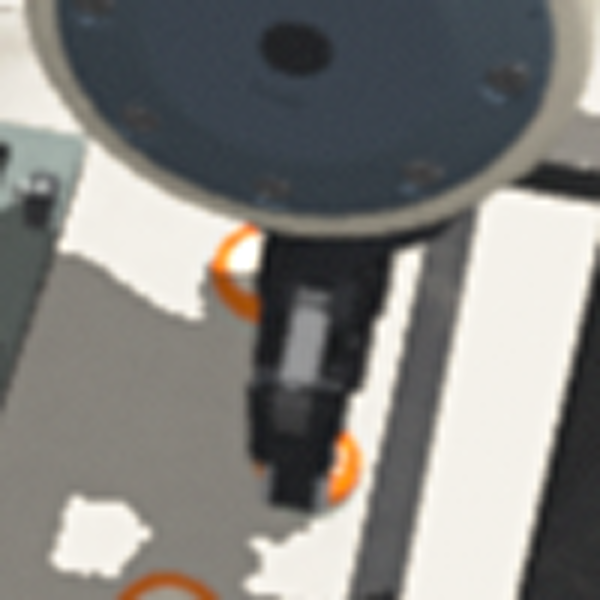

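The dish has turned a bit in the pads: its front edge shows at about (345,465). I'll ease up 2 mm and let it drop flat.

Request:
step_arm(commands=[[0, 0, -0.2, 0, 2], [0, 0, -0.2, 0, 2], [0, 0, -0.2, 0, 5.4], [0, 0, -0.2, 0, 5.4], [0, 0, -0.2, 0, 5.4], [0, 0, -3, 0, 5.8], [0, 0, -5, 0, 5.8], [1, 4, -5, 0, 5.8], [2.5, 7.9, -5, 0, 5.8], [2.5, 7.9, -4, 0, 5.8]])

```text
time: 16.95
position: [0.4858, -0.2174, 0.0634]
tcp_rot: [0.0, 1.0, -0.001, 0.001]
force: [-1.8, 1.4, -0.1]
width: 0.68
grasp_force: 0.0
```

```bash
python3 - <<'E'
from h import *
st()
t=snap('side');s=snap('top')
for d in dishes(s,(200,160,400,300),lambda u,v:.026 if v<230 else .016): print(d)
for d in dishes(t,(200,160,420,340),lambda u,v:.026 if u<335 else .016): print('side',d)
W=cloud(t)
m=orange(t); k=np.zeros_like(m);k[235:260,365:400]=255
P=W[(m&k)>0]; print(np.nanpercentile(P[:,2],[5,25,50,75,95]).round(4))
E
```

```text
t 16.95 p [ 0.4858 -0.2174  0.0634] psi -0.002 F [-1.8  1.4 -0.1] w 5.81 gf 0.0 q6 [-0.13  0.35 -0.25  0.   -0.97  1.69]
(386, 268, 0.4642, -0.3431, 37.7, 45.8, 47)
(302, 206, 0.6119, -0.1386, 41.5, 42.3, 50)
(267, 205, 0.6112, -0.0565, 41.6, 42.0, 50)
side (364, 313, 0.4569, 0.018, 33.3, 35.0, 56)
side (358, 273, 0.4851, -0.0594, 31.9, 37.3, 49)
side (291, 257, 0.6101, -0.0551, 43.2, 47.5, 65)
side (380, 246, 0.4581, -0.1331, 30.6, 37.4, 45)
side (304, 226, 0.6106, -0.1367, 44.1, 47.8, 58)
side (375, 215, 0.4826, -0.2126, 39.6, 46.3, 77)
side (396, 179, 0.4593, -0.3366, 48.5, 56.2, 98)
[0.0115 0.0141 0.0158 0.0167 0.0178]
```

Request:
step_arm(commands=[[-0.2, -0.25, 2, 0, 5.6], [-0.2, -0.25, 4, 0, 5.6], [-0.2, -0.25, 4.05, 0, 5.6], [-0.2, -0.25, 4.05, 0, 3], [-0.2, -0.25, 4.05, 0, 3], [-0.2, -0.25, 4.05, 0, 3], [-0.2, -0.25, 4.05, 0, 3], [-0.2, -0.25, 3, 0, 3], [-0.2, -0.25, 0, 0, 3], [-0.2, -0.25, -2, 0, 3]])

```text
time: 18.3
position: [0.4831, -0.213, 0.0851]
tcp_rot: [0.0, 1.0, 0.0, 0.001]
force: [0.3, -0.2, -1.3]
width: 0.473
grasp_force: 60.5
```

Request:
step_arm(commands=[[4, 0.3, 0, 0, 3], [8, 0.6, 0.5, 0, 3], [13, 0.85, 1.5, 0, 3], [13, 0.85, 2.5, 0, 3], [13, 0.85, 3.8, 0, 3], [13, 0.85, 4.8, 0, 3], [13, 0.85, 5.1, 0, 3], [13, 0.85, 5.1, 0, 3], [13, 0.85, 5.1, 0, 3], [13, 0.85, 5.1, 0, 3]])

```text
time: 19.55
position: [0.6118, -0.2213, 0.034]
tcp_rot: [0.0, 1.0, 0.0, 0.0]
force: [-2.8, 2.3, 6.9]
width: 0.474
grasp_force: 61.2
```

Request:
step_arm(commands=[[0, 0, 0, 0, 5.6], [0, 0, 0, 0, 5.6], [0, 0, 0, 0, 5.6], [0, 0, -4, 0, 5.6], [0, 0, -9, 0, 5.6], [-3, 0, -13, 0.18, 5], [-6, 0, -13, 0.36, 4], [-8, 0, -13, 0.54, 4], [-8, 0, -13, 0.72, 4], [-8, 0, -13, 0.9, 4]])

```text
time: 20.8
position: [0.5323, -0.2212, 0.1624]
tcp_rot: [-0.0, 0.899, -0.438, 0.0]
force: [-0.0, 0.6, 1.2]
width: 0.467
grasp_force: 0.0
```

```bash
python3 - <<'E'
from h import *
st()
t=snap('side');s=snap('top')
for d in dishes(s,(200,160,400,300),lambda u,v:.026 if v<230 else .016): print(d)
for d in dishes(t,(200,160,420,340),lambda u,v:.026 if u<335 else .016): print('side',d)
W=cloud(t); hsv=cv2.cvtColor(t['color'],cv2.COLOR_RGB2HSV)
b=cv2.inRange(hsv,(22,130,90),(32,255,255)); b[:160]=0;b[300:]=0;b[:,330:]=0
for c in cv2.findContours(b,cv2.RETR_EXTERNAL,cv2.CHAIN_APPROX_NONE)[0]:
    if cv2.contourArea(c)>6:
      mm=np.zeros_like(b); cv2.drawContours(mm,[c],-1,255,-1); P=W[mm>0]; print(cv2.boundingRect(c),np.nanpercentile(P,10,axis=0).round(3),np.nanpercentile(P,90,axis=0).round(3))
save(t,'side6.png',(220,140,400,290),4)
E
```

```text
t 20.8 p [ 0.5323 -0.2212  0.1624] psi -0.906 F [-0.   0.6  1.2] w 3.99 gf 0.0 q6 [-0.12  0.34  0.02 -0.   -1.25  0.79]
(336, 205, 0.6159, -0.2211, 31.8, 38.1, 45)
(302, 201, 0.6254, -0.1408, 13.3, 31.9, 31)
side (364, 314, 0.4569, 0.0179, 33.3, 35.2, 55)
side (358, 274, 0.4851, -0.0592, 32.1, 37.4, 49)
side (290, 258, 0.6105, -0.0551, 44.2, 47.4, 66)
side (380, 246, 0.4579, -0.1331, 31.1, 37.3, 45)
side (304, 225, 0.6108, -0.1366, 43.5, 47.9, 59)
side (316, 198, 0.6109, -0.2182, 44.2, 49.6, 54)
side (396, 179, 0.4594, -0.3353, 51.5, 58.4, 58)
(250, 221, 8, 15) [ 0.674 -0.066  0.081] [ 0.678 -0.044  0.088]
(272, 191, 6, 13) [ 0.666 -0.148  0.086] [ 0.669 -0.126  0.092]
(282, 166, 6, 11) [ 0.675 -0.227  0.082] [ 0.679 -0.208  0.089]
(309, 160, 21, 5) [ 0.624 -0.359  0.005] [ 0.659 -0.351  0.016]
```

View pics/side6.png

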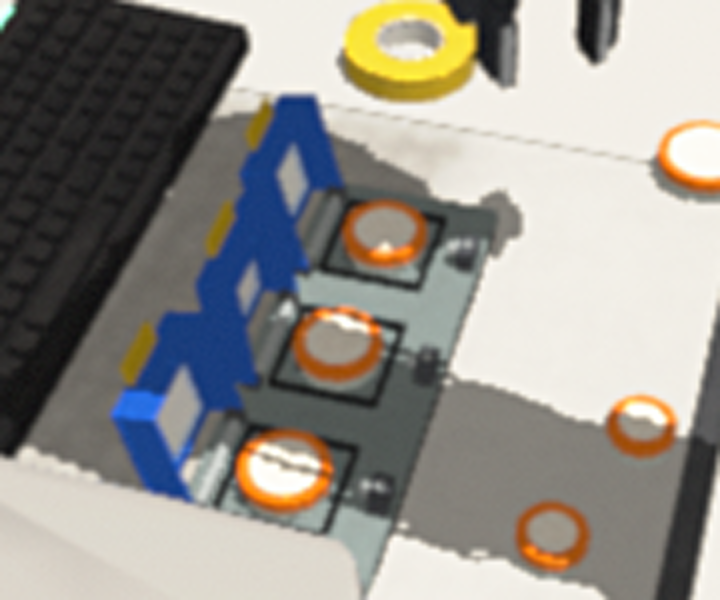

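All three 44 mm dishes lie flat and centred in the pockets, at (285,468), (338,343) and (385,233) in the crop. The lips stand at x≈.677, .668 and .677. Now cover 2: I straddle its lip with the fingers set along x, then pull it forward.

Request:
step_arm(commands=[[2, -2.7, 0, 0.17, 4], [4.2, -5.4, 0, 0.34, 4], [6.3, -8, 0, 0.51, 4], [8.3, -10.7, 1, 0.665, 4], [8.3, -10.7, 2, 0.665, 4], [8.3, -10.7, 2, 0.665, 4], [8.3, -10.7, 2, 0.665, 4], [8.3, -10.7, 2, 0.665, 4], [8.3, -10.7, 2, 0.665, 4], [8.3, -10.7, 2, 0.665, 4]])

```text
time: 22.15
position: [0.668, -0.2197, 0.1427]
tcp_rot: [-0.0, 0.709, -0.705, 0.0]
force: [0.9, 0.0, 0.2]
width: 0.472
grasp_force: 0.0
```

```bash
python3 - <<'E'
from h import *
st()
t=snap('side'); save(t,'side7.png',(230,100,370,220),5)
E
```

```text
t 22.15 p [ 0.668  -0.2197  0.1427] psi -1.565 F [0.9 0.  0.2] w 4.03 gf 0.0 q6 [-0.1   0.6   0.38 -0.   -1.35  0.1 ]
```

View pics/side7.png

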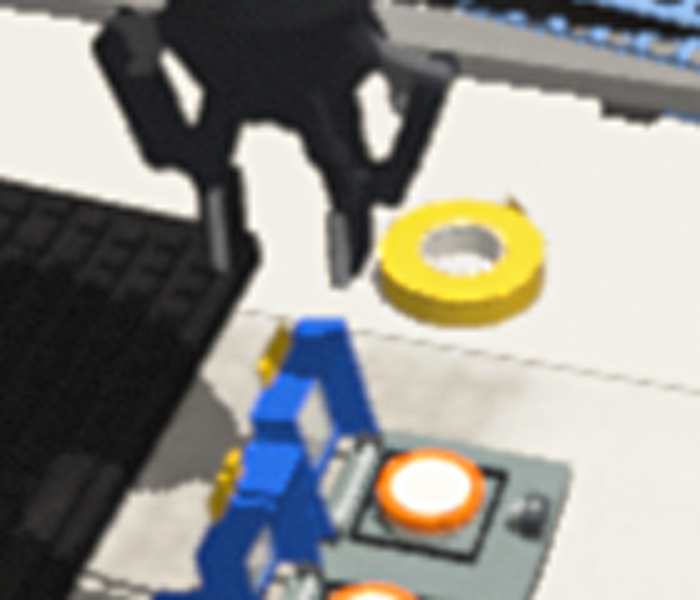

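The fingers straddle the lip of cover 2, which is at about (272,350). Next I descend.

Request:
step_arm(commands=[[0, 0, 1, 0, 4], [0, 0, 2, 0, 4], [0, 0, 3, 0, 4], [0, 0, 4, 0, 4], [0, 0, 5, 0, 4], [0, 0, 6, 0, 4], [0, 0, 6, 0, 4], [0, 0.3, 6, 0, 4], [0, 0.6, 6, 0, 4], [0, 0.6, 6, 0, 4]])

```text
time: 23.45
position: [0.662, -0.2198, 0.0829]
tcp_rot: [-0.0, 0.709, -0.705, 0.0]
force: [1.1, 0.4, 0.9]
width: 0.467
grasp_force: 0.0
```

Request:
step_arm(commands=[[0, 0.7, 0, 0, 4], [0, 1.4, 0, 0, 4], [0, 2.1, 0, 0, 4], [0, 2.8, 0, 0, 4], [0, 3.5, 0, 0, 4], [0, 4.2, 0, 0, 4], [0, 4.9, 0, 0, 4], [0, 5.6, 0, 0, 4], [0, 6.3, 0, 0, 4], [0, 7, 0, 0, 4]])

```text
time: 24.7
position: [0.5915, -0.2201, 0.0822]
tcp_rot: [0.0, 0.709, -0.705, -0.0]
force: [-0.0, -0.3, -0.1]
width: 0.466
grasp_force: 0.2
```

```bash
python3 - <<'E'
from h import *
st()
t=snap('side'); save(t,'side8.png',(230,120,370,240),5)
E
```

```text
t 24.7 p [ 0.5915 -0.2201  0.0822] psi -1.565 F [-0.  -0.3 -0.1] w 3.98 gf 0.2 q6 [-0.11  0.5   0.05 -0.   -1.12  0.12]
```

View pics/side8.png

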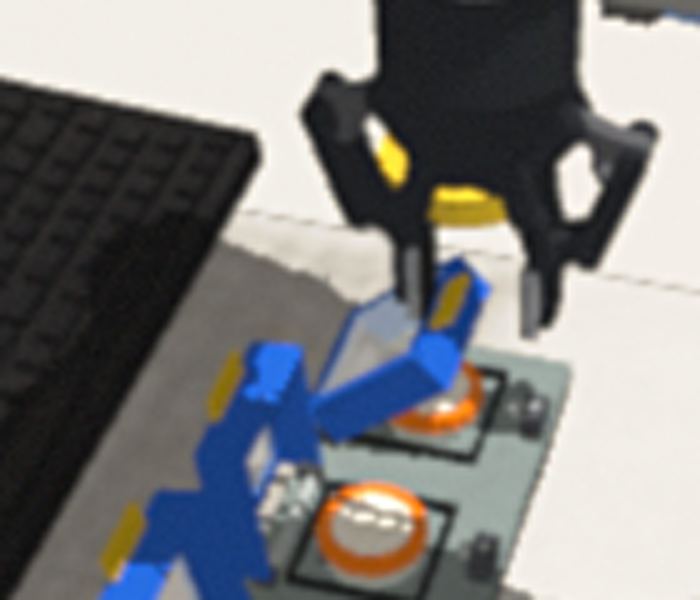

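Cover 2 has come forward to about 45°, with its lip at (450,300). I repeat this for cover 1.

Request:
step_arm(commands=[[0, 0, -3, 0, 4], [0, 0, -6, 0, 4], [-3, -2.5, -6, 0, 4], [-6, -5, -6, 0, 4], [-8.1, -6.8, -6, 0, 4], [-8.1, -6.8, -6, 0, 4], [-8.1, -6.8, -4, 0, 4], [-8.1, -6.8, -2, 0, 4], [-8.1, -6.8, 0, 0, 4], [-8.1, -6.8, 0, 0, 4]])

```text
time: 26.0
position: [0.6577, -0.1393, 0.0805]
tcp_rot: [0.001, 0.709, -0.705, -0.002]
force: [0.0, -0.6, -0.9]
width: 0.464
grasp_force: 0.0
```

Request:
step_arm(commands=[[0, 0.7, 0, 0, 4], [0, 1.4, 0, 0, 4], [0, 2.1, 0, 0, 4], [0, 2.8, 0, 0, 4], [0, 3.5, 0, 0, 4], [0, 4.2, 0, 0, 4], [0, 4.9, 0, 0, 4], [0, 5.6, 0, 0, 4], [0, 6.3, 0, 0, 4], [0, 6.8, 0, 0, 4]])

```text
time: 27.25
position: [0.591, -0.1391, 0.0823]
tcp_rot: [0.0, 0.709, -0.705, -0.0]
force: [-0.2, -0.6, 0.9]
width: 0.471
grasp_force: 0.2
```

Request:
step_arm(commands=[[0, 0, -3, 0, 4], [0, 0, -6, 0, 4], [-3, -3, -6, 0, 4], [-6, -6, -6, 0, 4], [-8.1, -7.7, -6, 0, 4], [-8.1, -7.7, -6, 0, 4], [-8.1, -7.7, -4, 0, 4], [-8.1, -7.7, -2, 0, 4], [-8.1, -7.7, 0, 0, 4], [-8.1, -7.7, 0, 0, 4]])

```text
time: 28.5
position: [0.6663, -0.0584, 0.0806]
tcp_rot: [0.002, 0.709, -0.705, -0.001]
force: [0.5, 0.1, -0.1]
width: 0.464
grasp_force: 0.0
```

Request:
step_arm(commands=[[0, 0.8, 0, 0, 4], [0, 1.6, 0, 0, 4], [0, 2.4, 0, 0, 4], [0, 3.2, 0, 0, 4], [0, 4, 0, 0, 4], [0, 4.8, 0, 0, 4], [0, 5.6, 0, 0, 4], [0, 6.4, 0, 0, 4], [0, 7.1, 0, 0, 4], [0, 7.7, 0, 0, 4]])

```text
time: 29.75
position: [0.5905, -0.0581, 0.0822]
tcp_rot: [0.0, 0.709, -0.705, -0.0]
force: [0.5, -0.2, -0.1]
width: 0.465
grasp_force: 0.2
```

```bash
python3 - <<'E'
from h import *
st()
t=snap('side'); save(t,'side9.png',(220,120,380,280),3.7)
E
```

```text
t 29.75 p [ 0.5905 -0.0581  0.0822] psi -1.565 F [ 0.5 -0.2 -0.1] w 3.97 gf 0.2 q6 [ 0.17  0.44 -0.06 -0.   -1.08 -0.16]
```

View pics/side9.png

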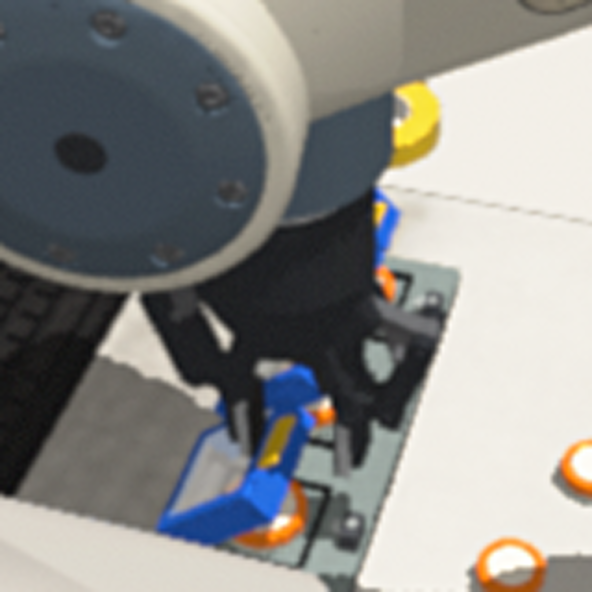

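All covers are half-shut. Now I press cover 0 with closed fingers.

Request:
step_arm(commands=[[0, 0, -2, 0, 4], [0, 0, -4, 0, 2], [0, -1.5, -4, 0, 0], [0, -1.5, -4, 0, 0], [0, -1.5, -4, 0, 0], [0, -1.5, -3, 0, 0], [0, -1.5, -1.5, 0, 0], [0, -1.5, 0, 0, 0], [0, -1.5, 0.8, 0, 0], [0, -1.5, 1.6, 0, 0]])

```text
time: 31.05
position: [0.6061, -0.0581, 0.0656]
tcp_rot: [0.0, 0.709, -0.705, -0.0]
force: [-0.3, -0.0, 0.1]
width: 0.001
grasp_force: 0.3
```

Request:
step_arm(commands=[[0, 0.4, 0.2, 0, 0], [0, 0.8, 0.4, 0, 0], [0, 1.2, 0.6, 0, 0], [0, 1.2, 0.8, 0, 0], [0, 1.2, 1, 0, 0], [0, 1.2, 1.1, 0, 0], [0, 1.2, 1.2, 0, 0], [0, 1.2, 1.3, 0, 0], [0, 1.2, 1.4, 0, 0], [0, 1.2, 1.5, 0, 0]])

```text
time: 32.3
position: [0.5938, -0.0582, 0.053]
tcp_rot: [0.0, 0.709, -0.705, 0.0]
force: [-8.1, 1.8, 16.3]
width: -0.002
grasp_force: 7.6
```

Request:
step_arm(commands=[[0, 0, 0, 0, 0], [0, 0, 0.05, 0, 0], [0, 0, 0.1, 0, 0], [0, 0, 0.1, 0, 0], [0, 0, 0.1, 0, 0], [0, 0, 0.1, 0, 0], [0, 0, 0.1, 0, 0], [0, 0, 0.1, 0, 0], [0, 0, 0.1, 0, 0], [0, 0, 0.1, 0, 0]])

```text
time: 33.55
position: [0.5937, -0.0582, 0.0528]
tcp_rot: [0.0, 0.709, -0.705, 0.0]
force: [-9.3, 1.8, 16.8]
width: -0.002
grasp_force: 8.2
```

```bash
python3 - <<'E'
from h import *
st()
t=snap('side'); save(t,'side10.png',(240,190,340,290),6)
E
```

```text
t 33.55 p [ 0.5937 -0.0582  0.0528] psi -1.564 F [-9.3  1.8 16.8] w -0.02 gf 8.2 q6 [ 0.16  0.47 -0.09  0.   -1.01 -0.16]
```

View pics/side10.png

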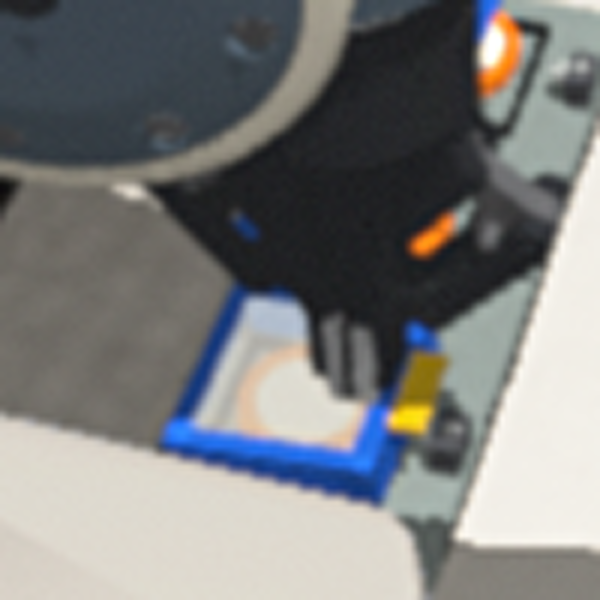

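Cover 0 is down at its catch and not yet clicked: the fingers are at (350,370) and the lip at (415,400). I press a little more.

Request:
step_arm(commands=[[0, 0, 0.05, 0, 0], [0, 0, 0.1, 0, 0], [0, 0, 0.15, 0, 0], [0, 0, 0.2, 0, 0], [0, 0, 0.2, 0, 0], [0, 0, 0.25, 0, 0], [0, 0, 0.25, 0, 0], [0, 0, 0.3, 0, 0], [0, 0, 0.3, 0, 0], [0, 0, 0.3, 0, 0]])

```text
time: 34.85
position: [0.5941, -0.0581, 0.0472]
tcp_rot: [-0.0, 0.709, -0.705, -0.0]
force: [0.1, 0.1, -0.0]
width: 0.0
grasp_force: 0.0
```

It clicked: the force dropped to zero with the tip at lid level. Next is cover 1.

Request:
step_arm(commands=[[0, 0, -3, 0, 0], [0, 0, -6.5, 0, 0], [4, -1.2, -6.5, 0, 0], [8.1, -1.2, -6.5, 0, 0], [8.1, -1.2, -6.5, 0, 0], [8.1, -1.2, -5, 0, 0], [8.1, -1.2, -4, 0, 0], [8.1, -1.2, -3, 0, 0], [8.1, -1.2, -2.4, 0, 0], [8.1, -1.2, -1.8, 0, 0]])

```text
time: 36.1
position: [0.6067, -0.1388, 0.065]
tcp_rot: [0.0, 0.709, -0.705, 0.0]
force: [-0.2, -0.8, 0.5]
width: 0.001
grasp_force: 0.3
```

Request:
step_arm(commands=[[0, 0.4, 0.2, 0, 0], [0, 0.8, 0.4, 0, 0], [0, 1.2, 0.6, 0, 0], [0, 1.2, 0.9, 0, 0], [0, 1.2, 1.2, 0, 0], [0, 1.2, 1.4, 0, 0], [0, 1.2, 1.5, 0, 0], [0, 1.2, 1.6, 0, 0], [0, 1.2, 1.7, 0, 0], [0, 1.2, 1.75, 0, 0]])

```text
time: 37.35
position: [0.5944, -0.1392, 0.0479]
tcp_rot: [0.0, 0.709, -0.705, 0.0]
force: [0.5, 0.1, 0.9]
width: 0.002
grasp_force: 0.0
```

Cover 1 appears to have clicked too. Now cover 2.

Request:
step_arm(commands=[[0, 0, -3, 0, 0], [0, 0, -6.5, 0, 0], [4, -1.2, -6.5, 0, 0], [8.1, -1.2, -6.5, 0, 0], [8.1, -1.2, -6.5, 0, 0], [8.1, -1.2, -5, 0, 0], [8.1, -1.2, -4, 0, 0], [8.1, -1.2, -3, 0, 0], [8.1, -1.2, -2.4, 0, 0], [8.1, -1.2, -1.8, 0, 0]])

```text
time: 38.6
position: [0.6072, -0.2198, 0.0655]
tcp_rot: [-0.0, 0.709, -0.705, 0.0]
force: [-0.7, 0.1, -0.3]
width: -0.001
grasp_force: 0.2
```

Request:
step_arm(commands=[[0, 0.4, 0.2, 0, 0], [0, 0.8, 0.4, 0, 0], [0, 1.2, 0.6, 0, 0], [0, 1.2, 0.9, 0, 0], [0, 1.2, 1.2, 0, 0], [0, 1.2, 1.4, 0, 0], [0, 1.2, 1.5, 0, 0], [0, 1.2, 1.6, 0, 0], [0, 1.2, 1.7, 0, 0], [0, 1.2, 1.75, 0, 0]])

```text
time: 39.85
position: [0.5945, -0.2203, 0.0489]
tcp_rot: [0.0, 0.709, -0.705, -0.0]
force: [-4.3, -0.3, 4.6]
width: -0.002
grasp_force: 2.6
```

Request:
step_arm(commands=[[0, 0, 0.1, 0, 0], [0, 0, 0.15, 0, 0], [0, 0, 0.2, 0, 0], [0, 0, 0.25, 0, 0], [0, 0, 0.25, 0, 0], [0, 0, 0.25, 0, 0], [0, 0, 0.25, 0, 0], [0, 0, 0.25, 0, 0], [0, 0, 0.25, 0, 0], [0, 0, 0.25, 0, 0]])

```text
time: 41.1
position: [0.5952, -0.22, 0.046]
tcp_rot: [-0.0, 0.709, -0.705, 0.0]
force: [-0.8, 2.6, 4.6]
width: -0.0
grasp_force: 2.6
```

Request:
step_arm(commands=[[0, 0, -4, 0, 0], [0, 0, -9, 0, 0], [-2, 4, -12, 0, 0], [-4, 8, -14, 0, 0], [-7, 12, -14, 0, 0], [-10, 16, -14, 0, 0], [-13, 20, -14, 0, 0], [-16, 23, -14, 0, 0], [-19, 23, -14, 0, 0], [-19, 23, -14, 0, 0]])

```text
time: 42.35
position: [0.3637, -0.0304, 0.1857]
tcp_rot: [-0.0, 0.71, -0.704, 0.0]
force: [-0.6, 0.0, -0.4]
width: 0.002
grasp_force: 0.0
```

```bash
python3 - <<'E'
from h import *
st()
t=snap('side');s=snap('top')
for d in dishes(s,(200,230,420,300)): print(d)
W=cloud(s);W2=cloud(t)
# lid height near front and back, per cover, both cameras
for i,(x,y) in enumerate(((.612,-.058),(.6125,-.14),(.613,-.2215))):
    for nm,A in(('top',W),('side',W2)):
        o=[]
        for d in(-36,-30,-20,20):
            q=(np.abs(A[...,0]-(x+d/1000))<.004)&(np.abs(A[...,1]-y)<.012); o.append((round(float(np.nanmedian(A[q][:,2])),4),int(q.sum())))
        print(i,nm,o)
a=cv2.resize(t['color'][160:300,230:410],None,fx=2.2,fy=2.2); b=cv2.resize(s['color'][150:290,220:400],None,fx=2.2,fy=2.2)
cv2.imwrite('pics/fin.png',np.hstack([a,b])[:,:,::-1])
E
```

```text
t 42.35 p [ 0.3637 -0.0304  0.1857] psi -1.562 F [-0.6  0.  -0.4] w 0.02 gf 0.0 q6 [ 0.35 -0.09 -0.43 -0.   -1.23 -0.34]
(298, 269, 0.4595, -0.1359, 31.1, 33.3, 38)
(236, 268, 0.4578, 0.0155, 31.6, 32.7, 38)
(382, 271, 0.4608, -0.3381, 51.8, 53.2, 64)
(268, 257, 0.486, -0.0614, 31.6, 32.7, 39)
0 top [(0.0329, 35), (0.0331, 30), (0.0331, 37), (0.0331, 30)]
0 side [(0.0317, 62), (0.0326, 49), (0.032, 45), (0.0322, 41)]
1 top [(0.0321, 30), (0.0323, 35), (0.0326, 39), (0.0322, 30)]
1 side [(0.0315, 60), (0.0326, 36), (0.0324, 39), (0.0321, 38)]
2 top [(0.0331, 30), (0.033, 39), (0.0326, 36), (0.033, 34)]
2 side [(0.0308, 49), (0.0321, 34), (0.0325, 30), (0.0322, 33)]
```

View pics/fin.png

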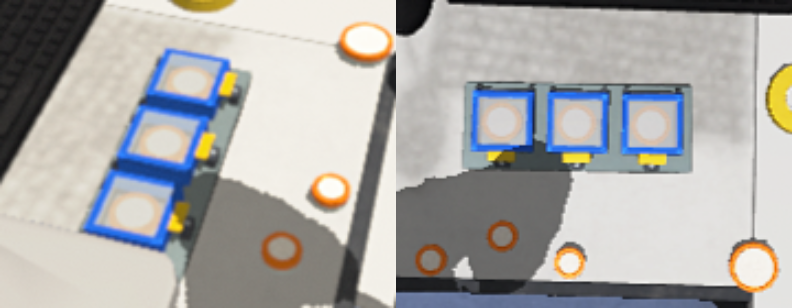

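All three lids are level at 32 mm, front and back, so they are shut, and the dishes show centred beneath them at (502,122), (577,122) and (652,120). The 34 mm and 54 mm dishes lie flat on the bench, and the mouse and tape are untouched.

```bash
python3 -c "
from h import *
print(ticket.finish_job())"
```

```text
the job is handed in; nothing more can be done
None
```

I handed the job in at about 42 s, with no verdict returned: the three 44 mm dishes are in their pockets, all three covers measure shut, the 34 mm and 54 mm dishes lie flat on the bench, and the robot did not touch the mouse or the tape.

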